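# Loosen the clamp screw of a suppository mould and ease the mould open

### The arm

A 7-joint arm with a two-finger parallel gripper is mounted at the origin on the work surface. World frame = base frame: x ahead of the robot, y to its left, z up, the work surface at z = 0. Lengths are in m, angles in rad, forces in N, time in s.
With the tool pointing down it reaches from about 0.4 to 0.85 m from the base axis. Payload 10.4 kg.
Tool frame: the origin (TCP) lies at the centre of the arm's flange, where the gripper is bolted on; the fingertips stand 173 mm ahead of it and the grasp point (between the pads) lies 155 mm ahead of it; z points along the fingers, y is the line along which they close (so a half turn about z gives the same grasp; the last joint's range is limited). The gripper opens to 85 mm and grips with 20 to 120 N. Pads are 22 mm wide; open, the fingers measure 114 mm over their backs; the gripper's body (76 mm by 85 mm) begins 54 mm behind the grasp point. The pads swing forward as they close: fully open they stand 13 mm farther back than shut.
Start: joints at [1.264, 0.332, -0.065, 1.46, 0.022, 1.35, -0.088], TCP at [0.175, -0.6, 0.405] pointing down, gripper open.
Joint ranges: [-2.6, 2.6], [-0.5, 2.12], [-1.47, 1.34], [0.16, 2.42], [-1.27, 4.41], [0.06, 2.06], [-2.6, 2.6]. Speed limits (rad/s): [2.22, 2.22, 2.79, 2.79, 3.14, 3.14, 3.14].

### API

Orientations are given as a unit quaternion [x, y, z, w].
In Python, from workcell import manip, viewer, finder gives the robot as it stands.
- The arm moves only by the tool arm_command, never from a script. Its argument "plan" is a list of rows, each an object with "dp": the shift along the tool's x, y, z in mm, a list of three; "spin": the turn about the tool's z in rad. A call has 1 to 5 rows; each row shifts and turns the commanded pose from where the row before left it, along the tool's axes as they then stand; what a row does not reach is not made up. A row lasts 1/10 s, in which the tool goes at most 50 mm and 8.59 degrees, less where a joint would pass 70% of its speed; a pose out of reach is approached as far as the arm can. A call is refused whole if a number of a shift passes 50 or a number of a turn 0.15, either way. A call with a gripper value outside its range is refused whole. "grip" is the closure, from -1 (fully open) to 1 (shut), set as the call begins (left out, the last holds). The fingers move at their own pace and stop on an object; "newtons" is the grip in N (left out, the last holds). Time passes only in rows, so rows that do not move let the fingers close. It gives the time, the measured TCP pose, the force, the opening and the grip force at its end, in the units of the state.
- manip.get_obs(): the state, without advancing time (a new reading comes with each control period).
- viewer.camera(name): name is "side" or "top"; returns the picture (384x512x3 uint8, blue, green, red); there is no depth.
- viewer.camera_params(name): a dict with "vertical_fov" (degrees; the focal length in pixels is half the picture's height over the tangent of half this angle, whatever the lens; pixels are square), "cx", "cy" (the principal point, pixels), "k1" (the pictures are not rectified: a ray, as slopes to the right and down, at radius r is drawn at 1 + k1 r^2 times it, then the intrinsics apply), "R" (3x3) and "t" (3): a world point X has camera coordinates R X + t. Camera axes: x right, y down, z forward; pixel columns grow to the right and rows downward; lengths in m; the calibration is good to about 2 mm. A picture is of the moment at which its call begins. camera_params takes no time and is no camera call.
- manip.hand_in(): hands the job in; it is judged then, once.
Trained networks look in the newest picture that a camera, given by its name, has taken for a name from the list of things; names that differ only in an ending like _2 or _b are one class to them, and where a whole thing is asked for, a point or a joint stands for the part that bears it (a point fixed in the world has none). Each returns a list of dicts, best first, with "score" (0 to 1); they miss things now and then, are a little off and sometimes report something else, mostly with a low value. They report only what shows in the picture. A call takes as long as a camera call.
- finder.find_in(camera, thing): "position" ([x, y, z] in m, in world coordinates, good to about 4 mm: the middle of the surface that is visible of it).
The state is a dict: "clock": time; "joint_pos": joint angles; "joint_velocities": joint speeds; "tau": joint torques, N m; "position": TCP position; "ee_rot": TCP orientation; "ft_force": force on the tool from outside, world axes, zero at the start; "torque": the same for the moment, N m; "grip_width": opening from 0.0 (shut) to 1.0 (fully open); "grasp_force": force on a finger pad.
Only numpy, scipy, OpenCV 4.12 (cv2) and the standard library are available. Lean on these libraries where they do the work, as an engineer would, in place of code of your own. Each camera call takes 0.05 s, during which the arm holds its last target. There are 200 camera calls.

### The job

Open the clamped suppository mould with a fingertip alone: roll the knurled rim of its clamp screw in the loosening direction, stroke by stroke, until it has made two full turns (to within a quarter turn), and only then push the loose half by its green tab back against the screw's brass pad. Stroke and push gently, never pinching the knob or the tab, do not run the screw farther out, and leave the jar, dropper bottle and spatula beside it where they are.

Things in the scene. Friction and masses are not known exactly. Their poses are not given: they have to be found in the camera images.
- mould: Aluminium split mould on a steel base plate, fixed to the counter, 142 x 140 mm, 56 mm high without knob and tab. Origin on the counter under the frame's middle. Own x = screw axis; z up. In mm along x: knurled head -98 to -80, neck, nut block -60 to -42 (top 48 high), loose half -11 to 25, fixed half 25 to 61, rear stop to 75. Six cream suppositories lie along the joint of the halves.
- clamp_screw (a joint): Turn of the clamp screw, rad; 0 = tight (starts within 0.2 of it, stops at -0.3). Grows as it loosens: anticlockwise seen from outside facing the head, so the top of the rim travels towards the mould's +y. One turn = 6.28, backing the head out 3 mm along the mould's -x. Needs about 0.04 N m (2 N at the rim); stays where left, does not coast.
- knob_center (a point): Centre of the knurled steel head: drum of 44 mm diameter, 18 mm long, axis level along the mould's x, 36 mm above the counter (top of rim at 58 mm), free all round. 30 straight ridges 1.5 mm high along the axis; one ridge, and a line on each flat face, is red and points up when the joint reads 0. Moves out with the screw, does not turn; its axes are the mould's.
- front_half (a joint): How far the loose half is slid open, m; 0 = shut. It slides on guide rods along the mould's -x (towards the knob), cannot lift, needs about 2 N, stays where left, and can open only as far as the screw has backed out, where the brass pad stops it (6 mm after two turns).
- half_tab (a point): Middle of the pushing face of the green tab on the loose half: the face towards the fixed half (mould's +x), 65 mm above the counter. The tab is an upright plate 34 mm wide (mould's y), 6 mm thick, its top at 73 mm. Both halves are flat on top, 56 mm high, for 64 mm before this face.
- half_back (a point): Middle of the loose half's back face (towards the screw), at screw height, where the brass pad bears on it.
- pad_face (a point): Middle of the face of the brass pad (32 mm diameter) on the end of the screw; the pad does not turn. At the start it bears on the loose half, this point and half_back coinciding.
- jar: White ointment jar, 62 mm diameter, 62 mm high, loose; origin at the centre of its underside. To be left alone.
- dropper: Amber dropper bottle with black cap, 34 mm diameter, 85 mm high, loose; origin at the centre of its underside. To be left alone.
- spatula: Flat steel spatula with a dark wooden handle, 200 mm long, 20 mm wide, lying on the counter, loose; origin under its middle, x along its length. To be left alone.

How it is judged:
On the way:
1. the clamp screw is two full turns looser (within a quarter turn) with the mould still shut (value of joint clamp_screw between 10.8 and 14.35 rad and value of joint front_half below 0.0015 m), for 0.1 s.
At the end, for the whole second after the job is handed in: The clamp screw stands two full turns looser than tight, within a quarter turn (10.8 to 14.35 rad); the loose half is open and within 2 mm of the brass pad; jar, bottle and spatula are within 15 mm of where they stood (value of joint clamp_screw between 10.8 and 14.35 rad and value of joint front_half above 0.003 m and distance between half_back and pad_face below 0.002 m and distance of each of jar, dropper, spatula from where it was at the start of the episode below 0.015 m); the robot touches nothing.
It fails at once if the screw is run out by more than two and a half turns (value of joint clamp_screw above 15.8 rad).
It fails at once if the knob is pinched or pressed with more than 35 N (contact force between the fingers and clamp_screw above 35 N).
It fails at once if the tab or loose half is pinched or pushed with more than 35 N (contact force between the fingers and front_half above 35 N).
It fails at once if a bystander is pushed, lifted or carried away (distance of any of jar, dropper, spatula from where it was at the start of the episode above 0.02 m).
It also fails if it takes over 64 s, if anything falls off the work surface, if the arm or the gripper's body presses on something with over 40 N, if the wrist force passes 120 N, or if a joint passes its speed limit or range.

## Working session

There is one attempt and no reset: what is moved stays moved. The work goes in short steps, Python scripts to look and compute and a tool call to move; the robot and the scene stay as the last step left them, time stands still between calls to the robot, and variables do not carry over. Pictures are saved under pics/ and viewed, at most 10 in all, crops included, and the job is handed in when it is done.

Besides the shell and the picture viewer there is one more tool, called by a JSON object that holds its "name" and its "arguments", one argument or row to a line. arm_command: Moves the arm, as the interface text tells. Its arguments: {"type":"object","properties":{"plan":{"type":"array","items":{"type":"object","properties":{"dp":{"type":"array","items":{"type":"number"}},"spin":{"type":"number"}}}},"grip":{"type":"number"},"newtons":{"type":"number"}},"required":["plan"]}

```bash
mkdir -p pics; cat > h.py <<'E'
from workcell import manip, viewer, finder
import numpy as np, cv2
from scipy.spatial.transform import Rotation as Rn
def proj(cam,X):
    p=viewer.camera_params(cam); c=np.array(p["R"])@np.array(X)+np.array(p["t"])
    s=c[:2]/c[2]; s=s*(1+p["k1"]*(s@s)); f=192/np.tan(np.radians(p["vertical_fov"])/2)
    return np.array([p["cx"],p["cy"]])+f*s
def ray(cam,uv):
    p=viewer.camera_params(cam); f=192/np.tan(np.radians(p["vertical_fov"])/2)
    d=(np.array(uv,float)-[p["cx"],p["cy"]])/f; s=d.copy()
    for _ in range(20): s=d/(1+p["k1"]*(s@s))
    R=np.array(p["R"]); t=np.array(p["t"])
    return -R.T@t, R.T@np.array([s[0],s[1],1])
def atz(cam,uv,z):
    o,d=ray(cam,uv); return o+d*(z-o[2])/d[2]
def tri(uvt,uvs):
    A=[];b=[]
    for c,uv in(("top",uvt),("side",uvs)):
        o,d=ray(c,uv); d/=np.linalg.norm(d); P=np.eye(3)-np.outer(d,d); A.append(P); b.append(P@o)
    return np.linalg.lstsq(np.vstack(A),np.hstack(b),rcond=None)[0]
E
python3 - <<'E'
from h import *
np.set_printoptions(precision=4,suppress=True)
for c in("top","side"):
    im=viewer.camera(c); cv2.imwrite(f"pics/{c}0.png",cv2.resize(im,(800,600)))
    p=viewer.camera_params(c); print(c,p["vertical_fov"],p["k1"],-np.array(p["R"]).T@np.array(p["t"]),np.array(p["R"])[2])
    for n in["mould","knob_center","half_tab","clamp_screw","front_half","jar","dropper","spatula"]:
        r=finder.find_in(c,n)
        for q in r[:2]: print(n,np.array(q["position"]),round(q["score"],2),proj(c,q["position"])*800/512)
o=manip.get_obs(); print(o["clock"],o["position"],o["ee_rot"],o["grip_width"],o["ft_force"])
E
```

```text
top 50.79963822820943 0.006762144145372925 [ 0.4346 -0.0105  0.7792] [ 0.0682  0.0479 -0.9965]
mould [ 0.5586 -0.0118  0.0519] 0.86 [424.559  232.3647]
mould [ 0.4402 -0.0574  0.0593] 0.24 [466.2848 334.1069]
knob_center [0.618  0.0388 0.0464] 0.84 [380.9218 184.0227]
half_tab [ 0.5631 -0.0131  0.0582] 0.68 [425.6346 227.5444]
clamp_screw [0.6275 0.0425 0.0417] 0.74 [378.017  177.1759]
front_half [ 0.5622 -0.0182  0.0572] 0.93 [430.0773 228.3881]
front_half [ 0.4784 -0.116   0.0604] 0.43 [517.8222 299.6931]
jar [ 0.4413 -0.054   0.0609] 0.62 [463.338  333.1519]
dropper [ 0.4794 -0.114   0.0596] 0.84 [515.9151 298.879 ]
side 57.651493224498665 0.012575118341223677 [0.2865 0.5371 0.3971] [ 0.2959 -0.8279 -0.4765]
mould [ 0.4812 -0.1096  0.0469] 0.73 [423.2793 292.0317]
mould [0.5527 0.0127 0.0352] 0.72 [339.6705 333.729 ]
knob_center [0.6124 0.0535 0.0408] 0.69 [280.7414 337.7865]
knob_center [ 0.4814 -0.1083  0.0549] 0.67 [422.9832 287.2898]
half_tab [0.5433 0.0152 0.0544] 0.59 [344.9438 322.8192]
clamp_screw [0.62   0.0623 0.0428] 0.89 [271.3045 338.9228]
front_half [0.544  0.017  0.0546] 0.98 [343.8038 323.286 ]
jar [ 0.4348 -0.0377  0.0412] 0.76 [441.2332 326.3967]
dropper [ 0.4835 -0.1063  0.0518] 0.79 [421.0571 289.6703]
spatula [ 0.3744 -0.1084  0.0069] 0.67 [496.9447 330.4283]
0.9 [ 0.175  -0.6     0.4048] [0.99   0.1414 0.     0.0001] 1.0052826516434572 [-0.2322  0.2128  0.0883]
```

View pics/top0.png

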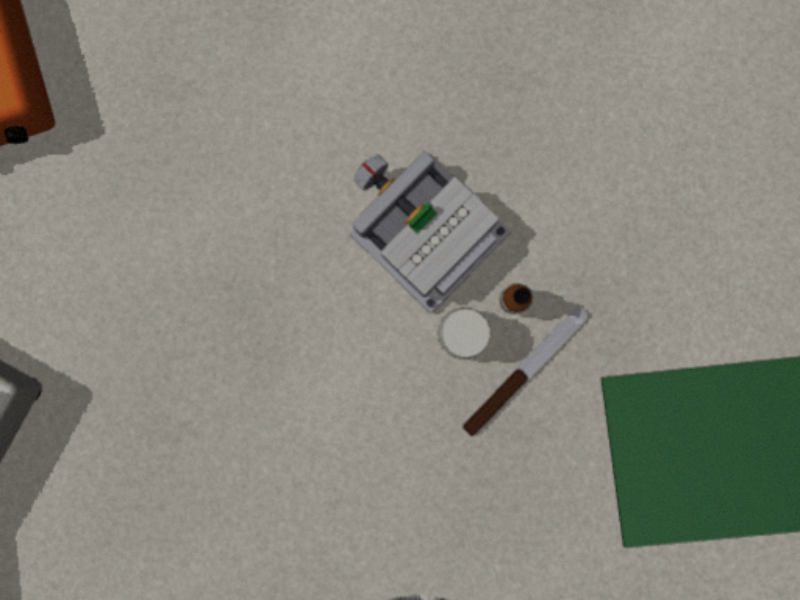

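View pics/side0.png

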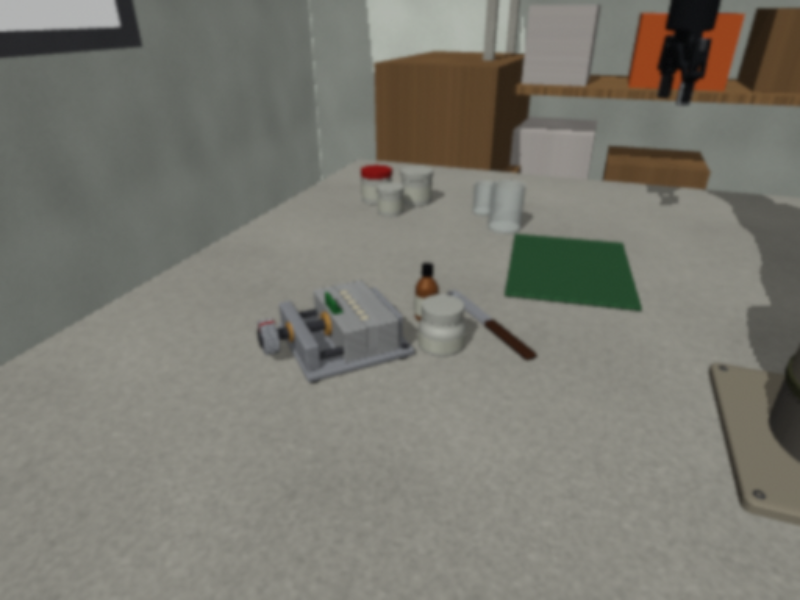

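Top view: the knob is at (371,173) with its red ridge up. The tab is at (420,217), and the halves' top corners are near (383,250), (456,180), (499,222) and (428,291). The jar is at (465,333), the dropper at (517,297), and the spatula runs from (468,430) to (585,315). The side view agrees, with the knob at (270,338). I'll take a close crop for the pose.

```bash
python3 - <<'E'
from h import *
im=viewer.camera("top"); cv2.imwrite("pics/c1.png",cv2.resize(im[90:205,215:335],None,fx=5,fy=5,interpolation=cv2.INTER_CUBIC))
im=viewer.camera("side"); cv2.imwrite("pics/c2.png",cv2.resize(im[170:250,155:275],None,fx=6,fy=6,interpolation=cv2.INTER_CUBIC))
E
```

```text
(no output)
```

View pics/c1.png

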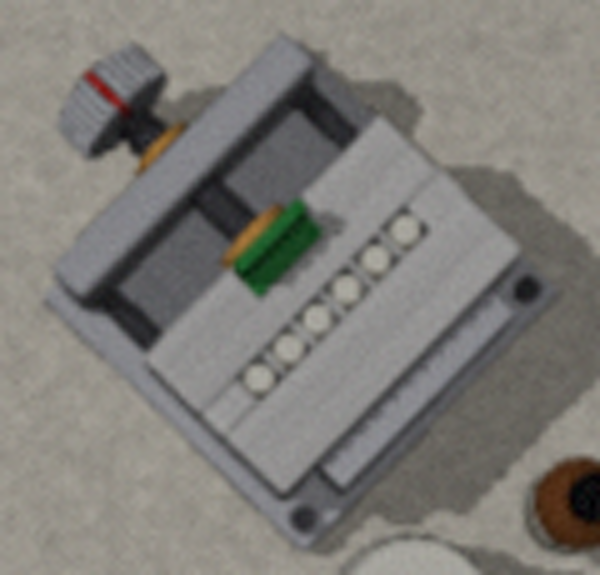

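View pics/c2.png

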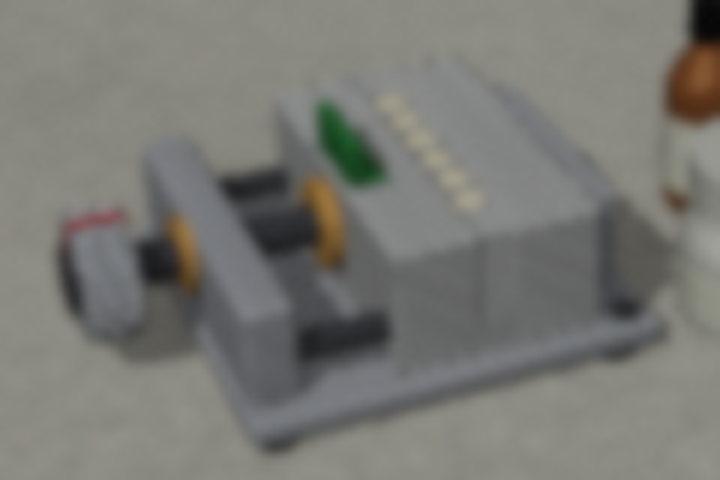

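Crop 1: the red ridge runs (88,75)→(127,113). The halves' top corners are (150,360), (378,118), (522,245) and (285,495), and the nut block's top edge runs (55,270)–(285,37). Crop 2 shows the knob at the left, with its red ridge on top at (95,222). Now I'll fit the pose.

```bash
python3 - <<'E'
from h import *
from scipy.optimize import least_squares
np.set_printoptions(precision=4,suppress=True)
T=lambda u,v:(215+u/5-.4,90+v/5-.4); S=lambda u,v:(155+u/6-.4,170+v/6-.4)
obs=[("top",T(150,360),-11,1,56),("top",T(378,118),-11,-1,56),("top",T(522,245),61,-1,56),("top",T(285,495),61,1,56),
("top",T(88,75),-98,0,58.5),("top",T(127,113),-80,0,58.5),("top",T(55,270),-60,2,48),("top",T(285,37),-60,-2,48),
("side",S(395,262),-11,1,56),("side",S(280,98),-11,-1,56),("side",S(605,205),61,1,56),("side",S(95,222),-89,0,58.5)]
# sign conventions: mould +y resolved by right-handedness
def X(p,x,k,z):
    y={0:0,1:p[3],-1:-p[3],2:p[4],-2:-p[4]}[k]; c,s=np.cos(p[2]),np.sin(p[2])
    return [p[0]+c*x/1e3-s*y,p[1]+s*x/1e3+c*y,z/1e3+p[5]]
best=None
for yaw in np.arange(-3,3,.5):
  for fl in(1,):
    f=lambda p:np.ravel([proj(c,X(p,x,k,z))-uv for c,uv,x,k,z in obs])
    r=least_squares(f,[.55,-.01,yaw,.05,.05,0],loss="soft_l1")
    if best is None or r.cost<best.cost: best=r
p=best.x;print(p,best.cost,np.degrees(p[2]));print(best.fun.reshape(-1,2))
print("knob",X(p,-89,0,36)); print("tab",X(p,-3,0,65))
for n,uv in(("t1",(322,235)),("t2",(263,293)),("t3",(300,200)),("t4",(237,265))): print(n,atz("top",T(*uv),.073),)
for q in (T(315,228),T(258,283)):
    w=atz("top",q,.073)[:2]-p[:2]; c,s=np.cos(p[2]),np.sin(p[2]); print(c*w[0]+s*w[1],-s*w[0]+c*w[1])
E
```

```text
Traceback (most recent call last):
  File "h.py", line 5, in proj
    p=viewer.camera_params(cam); c=np.array(p["R"])@np.array(X)+np.array(p["t"])
ValueError: time passes only in moves, steps and waits
```

```bash
python3 - <<'E'
s=open('h.py').read().replace("viewer.camera_params(","CP(").replace("def proj","import functools\nCP=functools.lru_cache(None)(viewer.camera_params)\ndef proj",1)
open('h.py','w').write(s)
E
cat > fit.py <<'E'
from h import *
from scipy.optimize import least_squares
np.set_printoptions(precision=4,suppress=True)
T=lambda u,v:(215+u/5-.4,90+v/5-.4); S=lambda u,v:(155+u/6-.4,170+v/6-.4)
obs=[("top",T(150,360),-11,-1,56),("top",T(378,118),-11,1,56),("top",T(522,245),61,1,56),("top",T(285,495),61,-1,56),
("top",T(88,75),-98,0,58.5),("top",T(127,113),-80,0,58.5),("top",T(55,270),-60,-2,48),("top",T(285,37),-60,2,48),
("side",S(395,262),-11,-1,56),("side",S(280,98),-11,1,56),("side",S(605,205),61,-1,56),("side",S(95,222),-89,0,58.5)]
def X(p,x,k,z):
    y={0:0,1:p[3],-1:-p[3],2:p[4],-2:-p[4]}[k]; c,s=np.cos(p[2]),np.sin(p[2])
    return [p[0]+c*x/1e3-s*y,p[1]+s*x/1e3+c*y,z/1e3+p[5]]
f=lambda p:np.ravel([proj(c,X(p,x,k,z))-uv for c,uv,x,k,z in obs])
r=least_squares(f,[.55,-.01,-2.3,.05,.05,0],loss="soft_l1")
p=r.x;print(p,r.cost,np.degrees(p[2]));print(r.fun.reshape(-1,2))
print("knob",X(p,-89,0,36)); print("tab",X(p,-3,0,65))
for q in (T(315,228),T(258,283)):
    w=atz("top",q,.073)[:2]-p[:2]; c,s=np.cos(p[2]),np.sin(p[2]); print(c*w[0]+s*w[1],-s*w[0]+c*w[1])
o=manip.get_obs(); print(Rn.from_quat(o["ee_rot"]).as_matrix())
E
python3 fit.py
```

```text
[ 0.5707 -0.0122 -2.3433  0.0608  0.0602 -0.0008] 5.645404363906028 -134.26349560958218
[[-0.3822  0.3344]
 [ 0.3539  0.1905]
 [ 0.8201  1.6922]
 [ 1.575   0.6927]
 [ 0.5198  0.441 ]
 [-0.1597 -0.5205]
 [-0.0795  0.5031]
 [-0.9226 -0.1218]
 [-0.702  -0.3415]
 [-2.0053  0.0852]
 [-0.9296  0.5612]
 [-0.5653 -0.3706]]
knob [np.float64(0.6328327621428926), np.float64(0.051571792025547944), np.float64(0.035237091876940636)]
tab [np.float64(0.5728082743601662), np.float64(-0.010016038480334622), np.float64(0.06423709187694064)]
0.0016819670124196516 0.012998189247529088
0.000520448863321336 -0.014937414745548053
[[ 0.96    0.2799  0.0001]
 [ 0.2799 -0.96   -0.0001]
 [ 0.      0.0001 -1.    ]]
```

The fit is good to about 1–2 mm. The knob's centre is at (0.633, 0.052) and the mould yaw is −134.3°. First I'll close the gripper and align tool y with mould +y, which makes tool x the mould's −x.

{"name": "arm_command", "arguments": {
  "plan": [
    {"spin": -0.13},
    {"spin": -0.13},
    {"spin": -0.13},
    {"spin": -0.123},
    {"dp": [40,-8,0]}
  ],
  "grip": 1,
  "newtons": 30
}}

```text
invalid input at $.plan[0]: expected keys dp, spin
```

{"name": "arm_command", "arguments": {
  "plan": [
    {"dp": [48,-9,0]},
    {"dp": [48,-9,0]},
    {"dp": [48,-9,0]},
    {"dp": [48,-9,0]},
    {"dp": [48,-9,0]}
  ]
}}

```text
invalid input at $.plan[0]: expected keys dp, spin
```

{"name": "arm_command", "arguments": {
  "plan": [
    {"dp": [48,-9,0]},
    {"dp": [48,-9,0]},
    {"dp": [48,-9,0]},
    {"dp": [48,-9,0]},
    {"dp": [48,-9,0]}
  ]
}}

```text
invalid input at $.plan[0]: expected keys dp, spin
```

{"name": "arm_command", "arguments": {
  "plan": [
    {"dp": [48,-9,20]},
    {"dp": [48,-9,20]},
    {"dp": [48,-9,20]},
    {"dp": [40,-9,20]},
    {"dp": [0,0,0]}
  ]
}}

```text
invalid input at $.plan[0]: expected keys dp, spin
```

{"name": "arm_command", "arguments": {
  "plan": [
    {"dp": [0,0,0],"spin": -0.13},
    {"dp": [0,0,0],"spin": -0.13},
    {"dp": [0,0,0],"spin": -0.13},
    {"dp": [0,0,0],"spin": -0.123},
    {"dp": [40,-8,0],"spin": 0}
  ],
  "grip": 1,
  "newtons": 30
}}

```text
clock: 1.5
position: [0.1936, -0.5682, 0.4039]
ee_rot: [0.922, 0.387, -0.001, -0.0]
ft_force: [0.0, 1.1, -0.2]
grip_width: 0.145
grasp_force: 0.0
```

{"name": "arm_command", "arguments": {
  "plan": [
    {"dp": [48,-9,0],"spin": 0},
    {"dp": [48,-9,0],"spin": 0},
    {"dp": [48,-9,0],"spin": 0},
    {"dp": [48,-9,0],"spin": 0},
    {"dp": [48,-9,0],"spin": 0}
  ]
}}

```text
clock: 2.0
position: [0.3336, -0.3608, 0.405]
ee_rot: [0.922, 0.388, -0.0, 0.0]
ft_force: [0.8, 0.2, 0.9]
grip_width: -0.0
grasp_force: 0.0
```

{"name": "arm_command", "arguments": {
  "plan": [
    {"dp": [48,-9,0],"spin": 0},
    {"dp": [48,-9,0],"spin": 0},
    {"dp": [48,-9,0],"spin": 0},
    {"dp": [48,-9,0],"spin": 0},
    {"dp": [48,-9,0],"spin": 0}
  ]
}}

```text
clock: 2.5
position: [0.4691, -0.1578, 0.4051]
ee_rot: [0.922, 0.388, 0.0, 0.001]
ft_force: [1.7, -0.6, -0.1]
grip_width: -0.001
grasp_force: 0.0
```

{"name": "arm_command", "arguments": {
  "plan": [
    {"dp": [48,-9,15],"spin": 0},
    {"dp": [48,-9,15],"spin": 0},
    {"dp": [48,-9,20],"spin": 0},
    {"dp": [40,-9,20],"spin": 0},
    {"dp": [0,0,0],"spin": 0}
  ]
}}

```text
clock: 3.0
position: [0.5693, -0.001, 0.3336]
ee_rot: [0.92, 0.391, -0.001, -0.002]
ft_force: [-0.8, -0.5, -0.4]
grip_width: 0.001
grasp_force: 0.0
```

{"name": "arm_command", "arguments": {
  "plan": [
    {"dp": [42,-7,0],"spin": 0},
    {"dp": [43,-6,10],"spin": 0},
    {"dp": [0,0,40],"spin": 0},
    {"dp": [0,0,30],"spin": 0},
    {"dp": [0,0,0],"spin": 0}
  ]
}}

```text
clock: 3.5
position: [0.6174, 0.0622, 0.2523]
ee_rot: [0.922, 0.388, -0.003, -0.001]
ft_force: [-0.3, -1.1, 0.3]
grip_width: -0.0
grasp_force: 0.0
```

```bash
cat > st.py <<'E'
from h import *
import sys
np.set_printoptions(precision=4,suppress=True)
P=np.array([0.5707,-0.0122]); yaw=-2.3433; c,s=np.cos(yaw),np.sin(yaw)
o=manip.get_obs(); R=Rn.from_quat(o["ee_rot"]).as_matrix(); tip=np.array(o["position"])+.173*R[:,2]
w=tip[:2]-P; print("clock",o["clock"],"tip mould mm",1e3*(c*w[0]+s*w[1]),1e3*(-s*w[0]+c*w[1]),1e3*tip[2],"F",o["ft_force"])
if len(sys.argv)>1:
    im=viewer.camera("side"); cv2.imwrite(f"pics/{sys.argv[1]}.png",cv2.resize(im[150:250,145:275],None,fx=6,fy=6,interpolation=cv2.INTER_CUBIC))
E
python3 st.py s1
```

```text
clock 3.5 tip mould mm -84.96825098105064 -19.225220801470496 79.27301699231792 F [-0.3169 -1.0756  0.3154]
```

View pics/s1.png

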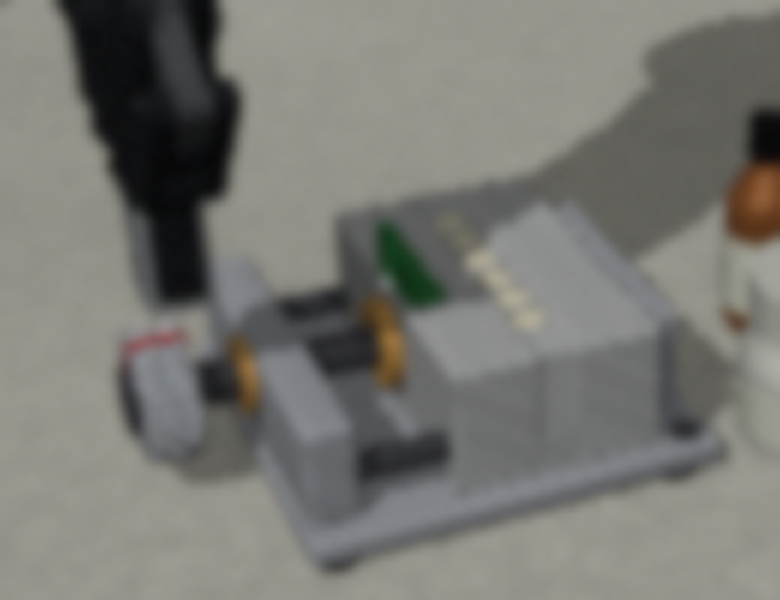

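The picture shows the closed fingertip at (172,300), just above the knob and slightly to the mould side. The red ridge is at (155,343). I'll shift outward 6 mm and descend to probe.

{"name": "arm_command", "arguments": {
  "plan": [
    {"dp": [6,0,10],"spin": 0},
    {"dp": [0,0,7],"spin": 0},
    {"dp": [0,0,2],"spin": 0},
    {"dp": [0,0,0],"spin": 0},
    {"dp": [0,0,0],"spin": 0}
  ]
}}

```text
clock: 4.05
position: [0.6232, 0.0673, 0.2379]
ee_rot: [0.922, 0.388, 0.0, 0.0]
ft_force: [-0.2, -0.1, -0.2]
grip_width: 0.003
grasp_force: 0.0
```

```bash
python3 st.py
```

```text
clock 4.05 tip mould mm -93.63931088764966 -17.82342231797216 64.91150014709837 F [-0.2216 -0.1479 -0.1942]
```

{"name": "arm_command", "arguments": {
  "plan": [
    {"dp": [0,0,2],"spin": 0},
    {"dp": [0,0,2],"spin": 0},
    {"dp": [0,0,1],"spin": 0},
    {"dp": [0,0,0],"spin": 0}
  ]
}}

```text
clock: 4.45
position: [0.6229, 0.0674, 0.2322]
ee_rot: [0.922, 0.388, -0.0, -0.0]
ft_force: [0.1, 0.5, 0.2]
grip_width: -0.001
grasp_force: 0.0
```

```bash
python3 st.py
```

```text
clock 4.45 tip mould mm -93.38578821360285 -18.154371012539187 59.16034023119007 F [0.0718 0.5143 0.2386]
```

Now a test stroke 1 mm lower along +y, reading the forces as it goes.

{"name": "arm_command", "arguments": {
  "plan": [
    {"dp": [0,0,2],"spin": 0},
    {"dp": [0,6,0],"spin": 0},
    {"dp": [0,6,0],"spin": 0}
  ]
}}

```text
clock: 4.75
position: [0.6319, 0.0589, 0.2305]
ee_rot: [0.922, 0.388, -0.0, -0.0]
ft_force: [-1.7, 2.1, 3.0]
grip_width: -0.001
grasp_force: 1.9
```

{"name": "arm_command", "arguments": {
  "plan": [
    {"dp": [0,8,0],"spin": 0},
    {"dp": [0,8,0],"spin": 0}
  ]
}}

```text
clock: 4.95
position: [0.6437, 0.0474, 0.2307]
ee_rot: [0.922, 0.388, 0.0, 0.0]
ft_force: [-1.1, 0.6, 2.3]
grip_width: -0.002
grasp_force: 1.0
```

```bash
python3 st.py s2
```

```text
clock 4.95 tip mould mm -93.72247804571053 10.676796630309044 57.67922536409781 F [-1.1484  0.5668  2.3097]
```

View pics/s2.png

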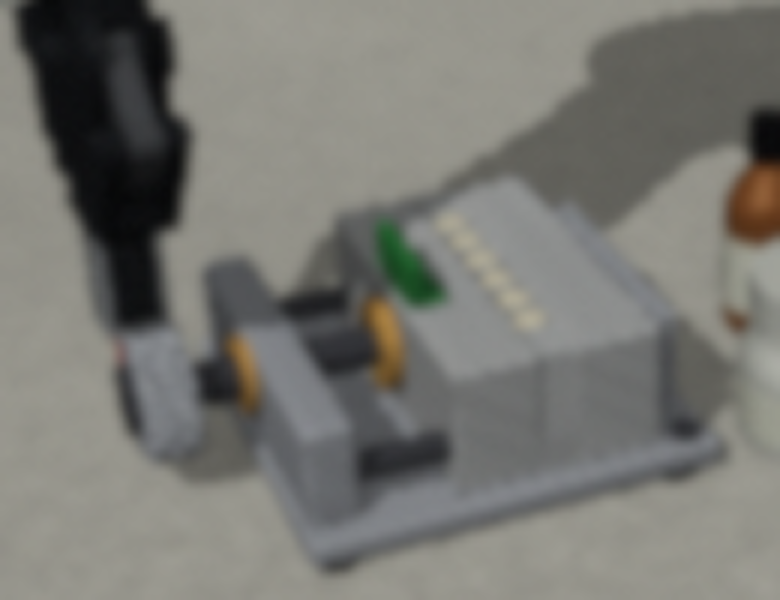

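It works: about 3 N of press, and the red ridge rolled to the far side (sliver at (120,350)). Now I'll finish this stroke and do the next ones slightly firmer.

{"name": "arm_command", "arguments": {
  "plan": [
    {"dp": [0,10,0],"spin": 0},
    {"dp": [0,0,-8],"spin": 0},
    {"dp": [0,-21,0],"spin": 0},
    {"dp": [0,-21,0],"spin": 0},
    {"dp": [0,0,7],"spin": 0}
  ]
}}

```text
clock: 5.5
position: [0.6191, 0.073, 0.2329]
ee_rot: [0.921, 0.39, 0.001, -0.0]
ft_force: [-0.4, -0.7, 0.1]
grip_width: 0.001
grasp_force: 0.0
```

{"name": "arm_command", "arguments": {
  "plan": [
    {"dp": [0,0,1.5],"spin": 0},
    {"dp": [0,10,0],"spin": 0},
    {"dp": [0,11,0],"spin": 0}
  ]
}}

```text
clock: 5.8
position: [0.6361, 0.0548, 0.2304]
ee_rot: [0.922, 0.388, 0.0, -0.0]
ft_force: [-2.0, 2.0, 5.8]
grip_width: -0.003
grasp_force: 2.7
```

{"name": "arm_command", "arguments": {
  "plan": [
    {"dp": [0,11,0],"spin": 0},
    {"dp": [0,10,0],"spin": 0}
  ]
}}

```text
clock: 6.0
position: [0.6514, 0.039, 0.2299]
ee_rot: [0.922, 0.387, 0.0, 0.0]
ft_force: [0.3, -0.9, 0.6]
grip_width: 0.002
grasp_force: 0.0
```

```bash
cat > red.py <<'E'
from h import *
np.set_printoptions(precision=1,suppress=True)
P=np.array([0.5707,-0.0122]); yaw=-2.3433; c,s=np.cos(yaw),np.sin(yaw)
def ridge(th,x,r=22):  # angle th from up towards +y
    y=.001*r*np.sin(th); z=.0355+.001*r*np.cos(th); return [P[0]+c*x-s*y,P[1]+s*x+c*y,z]
for cam in("side","top"):
    im=viewer.camera(cam).astype(int); m=(im[...,2]-np.maximum(im[...,0],im[...,1])>35)
    k=proj(cam,ridge(0,-.091,0)); v,u=np.nonzero(m); n=np.hypot(u-k[0],v-k[1])<18; 
    print(cam,"red px",n.sum(),end=" ")
    if n.sum():
        q=np.array([u[n].mean(),v[n].mean()]); 
        th=np.radians(np.arange(-180,180,2)); e=[np.linalg.norm(proj(cam,ridge(t,-.091))-q) for t in th]; i=np.argmin(e)
        print(q,"theta",np.degrees(th[i]),"err px",e[i])
    else: print()
E
python3 st.py; python3 red.py
```

```text
clock 6.0 tip mould mm -92.99546543962953 22.274101970859814 56.92396169210462 F [ 0.2655 -0.9019  0.5876]
side red px 0 
top red px 0
```

{"name": "arm_command", "arguments": {
  "plan": [
    {"dp": [0,0,-8],"spin": 0},
    {"dp": [0,-21,0],"spin": 0},
    {"dp": [0,-21,0],"spin": 0},
    {"dp": [0,0,6],"spin": 0},
    {"dp": [0,0,2],"spin": 0}
  ]
}}

```text
clock: 6.6
position: [0.6199, 0.0705, 0.2299]
ee_rot: [0.921, 0.388, -0.0, 0.0]
ft_force: [0.3, -0.7, -0.1]
grip_width: 0.0
grasp_force: 0.0
```

{"name": "arm_command", "arguments": {
  "plan": [
    {"dp": [0,10,0],"spin": 0},
    {"dp": [0,11,0],"spin": 0},
    {"dp": [0,11,0],"spin": 0},
    {"dp": [0,10,0],"spin": 0}
  ]
}}

```text
clock: 7.0
position: [0.6514, 0.039, 0.23]
ee_rot: [0.922, 0.387, 0.0, 0.0]
ft_force: [-0.6, -0.3, -0.1]
grip_width: -0.0
grasp_force: 0.0
```

```bash
python3 st.py; python3 red.py
```

```text
clock 7.0 tip mould mm -93.03094004987122 22.239620277359567 56.95320384928765 F [-0.5772 -0.3486 -0.0715]
side red px 0 
top red px 0
```

{"name": "arm_command", "arguments": {
  "plan": [
    {"dp": [0,0,-8],"spin": 0},
    {"dp": [0,-21,0],"spin": 0},
    {"dp": [0,-21,0],"spin": 0},
    {"dp": [0,0,6],"spin": 0},
    {"dp": [0,0,2],"spin": 0}
  ]
}}

```text
clock: 7.6
position: [0.6199, 0.0705, 0.2299]
ee_rot: [0.921, 0.388, -0.0, 0.0]
ft_force: [0.2, -0.2, 0.6]
grip_width: -0.005
grasp_force: 0.0
```

{"name": "arm_command", "arguments": {
  "plan": [
    {"dp": [0,10,0],"spin": 0},
    {"dp": [0,11,0],"spin": 0},
    {"dp": [0,11,0],"spin": 0},
    {"dp": [0,10,0],"spin": 0}
  ]
}}

```text
clock: 8.0
position: [0.6514, 0.039, 0.2299]
ee_rot: [0.922, 0.387, 0.0, 0.0]
ft_force: [-0.4, 0.1, 0.8]
grip_width: -0.005
grasp_force: 0.0
```

```bash
python3 red.py
```

```text
side red px 0 
top red px 0
```

{"name": "arm_command", "arguments": {
  "plan": [
    {"dp": [0,0,-8],"spin": 0},
    {"dp": [0,-21,0],"spin": 0},
    {"dp": [0,-21,0],"spin": 0},
    {"dp": [0,0,6],"spin": 0},
    {"dp": [0,0,2],"spin": 0}
  ]
}}

```text
clock: 8.6
position: [0.6199, 0.0705, 0.2299]
ee_rot: [0.921, 0.388, -0.0, 0.0]
ft_force: [-1.4, -0.7, 0.5]
grip_width: -0.001
grasp_force: 0.0
```

{"name": "arm_command", "arguments": {
  "plan": [
    {"dp": [0,10,0],"spin": 0},
    {"dp": [0,11,0],"spin": 0}
  ]
}}

```text
clock: 8.8
position: [0.6361, 0.0549, 0.2304]
ee_rot: [0.922, 0.388, 0.0, -0.0]
ft_force: [-1.9, 1.8, 5.6]
grip_width: -0.001
grasp_force: 2.8
```

{"name": "arm_command", "arguments": {
  "plan": [
    {"dp": [0,11,0],"spin": 0},
    {"dp": [0,10,0],"spin": 0}
  ]
}}

```text
clock: 9.0
position: [0.6514, 0.039, 0.23]
ee_rot: [0.922, 0.387, 0.0, 0.0]
ft_force: [1.0, 0.0, -0.7]
grip_width: 0.001
grasp_force: 0.0
```

```bash
python3 red.py; python3 st.py s3
```

```text
side red px 6 [172.2 223.7] theta -100.0 err px 1.1061850285109358
top red px 0 
clock 9.1 tip mould mm -92.36830358038475 22.816050540057876 56.52229080762142 F [-0.0735 -0.8182  0.215 ]
```

View pics/s3.png

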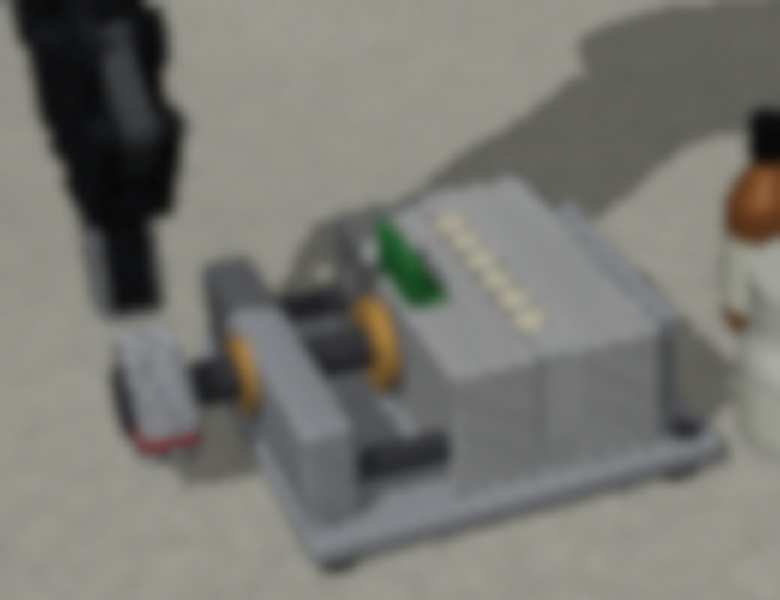

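Red ridge at (165,440), at the bottom of the −y side. θ ≈ −105°, so about 4.4 rad after 5 strokes (~0.9 rad each). About 9 more are needed.

{"name": "arm_command", "arguments": {
  "plan": [
    {"dp": [0,0,-8],"spin": 0},
    {"dp": [1,-21,0],"spin": 0},
    {"dp": [1,-21,0],"spin": 0},
    {"dp": [0,0,6],"spin": 0},
    {"dp": [0,0,2],"spin": 0}
  ]
}}

```text
clock: 9.65
position: [0.6213, 0.072, 0.2299]
ee_rot: [0.921, 0.389, -0.0, 0.0]
ft_force: [0.2, -0.1, 0.9]
grip_width: -0.002
grasp_force: 0.0
```

{"name": "arm_command", "arguments": {
  "plan": [
    {"dp": [0,10,0],"spin": 0},
    {"dp": [0,11,0],"spin": 0},
    {"dp": [0,11,0],"spin": 0},
    {"dp": [0,10,0],"spin": 0}
  ]
}}

```text
clock: 10.05
position: [0.6528, 0.0404, 0.2299]
ee_rot: [0.922, 0.387, 0.0, 0.0]
ft_force: [0.8, 0.5, -0.2]
grip_width: -0.004
grasp_force: 0.0
```

```bash
python3 red.py
```

```text
side red px 16 [171.3 214.9] theta -52.0 err px 0.42819488453479465
top red px 0
```

{"name": "arm_command", "arguments": {
  "plan": [
    {"dp": [0,0,-8],"spin": 0},
    {"dp": [0,-21,0],"spin": 0},
    {"dp": [0,-21,0],"spin": 0},
    {"dp": [0,0,6],"spin": 0},
    {"dp": [0,0,2],"spin": 0}
  ]
}}

```text
clock: 10.65
position: [0.6213, 0.0719, 0.2299]
ee_rot: [0.921, 0.388, -0.0, 0.0]
ft_force: [-0.1, -0.6, -0.4]
grip_width: 0.005
grasp_force: 0.0
```

{"name": "arm_command", "arguments": {
  "plan": [
    {"dp": [0,10,0],"spin": 0},
    {"dp": [0,11,0],"spin": 0},
    {"dp": [0,11,0],"spin": 0},
    {"dp": [0,10,0],"spin": 0}
  ]
}}

```text
clock: 11.05
position: [0.6529, 0.0404, 0.23]
ee_rot: [0.922, 0.387, 0.0, 0.0]
ft_force: [-0.7, 1.0, 0.3]
grip_width: 0.002
grasp_force: 0.0
```

```bash
python3 red.py; python3 st.py
```

```text
side red px 9 [169.  206.4] theta 0.0 err px 0.1876187174665031
top red px 0 
clock 11.15 tip mould mm -94.32514935842617 22.793401123971393 56.47419386264052 F [ 0.312  -1.3176 -0.3568]
```

One full turn after 7 strokes (52° each, red ridge back on top). Five more, then check.

{"name": "arm_command", "arguments": {
  "plan": [
    {"dp": [0,0,-8],"spin": 0},
    {"dp": [1,-21,0],"spin": 0},
    {"dp": [1,-21,0],"spin": 0},
    {"dp": [0,0,6],"spin": 0},
    {"dp": [0,0,2],"spin": 0}
  ]
}}

```text
clock: 11.65
position: [0.6227, 0.0733, 0.2299]
ee_rot: [0.921, 0.388, -0.0, 0.0]
ft_force: [0.4, -1.3, 0.4]
grip_width: -0.002
grasp_force: 0.0
```

{"name": "arm_command", "arguments": {
  "plan": [
    {"dp": [0,10,0],"spin": 0},
    {"dp": [0,11,0],"spin": 0},
    {"dp": [0,11,0],"spin": 0},
    {"dp": [0,10,0],"spin": 0}
  ]
}}

```text
clock: 12.05
position: [0.6542, 0.0418, 0.2299]
ee_rot: [0.922, 0.387, 0.0, 0.0]
ft_force: [-0.1, 0.5, -1.0]
grip_width: 0.001
grasp_force: 0.0
```

{"name": "arm_command", "arguments": {
  "plan": [
    {"dp": [0,0,-8],"spin": 0},
    {"dp": [0,-21,0],"spin": 0},
    {"dp": [0,-21,0],"spin": 0},
    {"dp": [0,0,6],"spin": 0},
    {"dp": [0,0,2],"spin": 0}
  ]
}}

```text
clock: 12.55
position: [0.6229, 0.0729, 0.2298]
ee_rot: [0.922, 0.388, -0.0, 0.0]
ft_force: [-0.1, 0.3, -1.2]
grip_width: -0.002
grasp_force: 0.0
```

{"name": "arm_command", "arguments": {
  "plan": [
    {"dp": [0,10,0],"spin": 0},
    {"dp": [0,11,0],"spin": 0},
    {"dp": [0,11,0],"spin": 0},
    {"dp": [0,10,0],"spin": 0}
  ]
}}

```text
clock: 12.95
position: [0.6543, 0.0418, 0.23]
ee_rot: [0.922, 0.387, 0.0, 0.0]
ft_force: [-0.4, -0.9, 0.2]
grip_width: 0.0
grasp_force: 0.0
```

{"name": "arm_command", "arguments": {
  "plan": [
    {"dp": [0,0,-8],"spin": 0},
    {"dp": [0,-21,0],"spin": 0},
    {"dp": [0,-21,0],"spin": 0},
    {"dp": [0,0,6],"spin": 0},
    {"dp": [0,0,2],"spin": 0}
  ]
}}

```text
clock: 13.45
position: [0.6229, 0.0729, 0.2298]
ee_rot: [0.922, 0.388, -0.0, 0.0]
ft_force: [0.9, -1.2, 0.3]
grip_width: 0.002
grasp_force: 0.0
```

{"name": "arm_command", "arguments": {
  "plan": [
    {"dp": [0,10,0],"spin": 0},
    {"dp": [0,11,0],"spin": 0},
    {"dp": [0,11,0],"spin": 0},
    {"dp": [0,10,0],"spin": 0}
  ]
}}

```text
clock: 13.85
position: [0.6543, 0.0418, 0.2299]
ee_rot: [0.922, 0.387, 0.0, 0.0]
ft_force: [-0.1, -0.2, -0.5]
grip_width: 0.002
grasp_force: 0.0
```

{"name": "arm_command", "arguments": {
  "plan": [
    {"dp": [0,0,-8],"spin": 0},
    {"dp": [0,-21,0],"spin": 0},
    {"dp": [0,-21,0],"spin": 0},
    {"dp": [0,0,6],"spin": 0},
    {"dp": [0,0,2],"spin": 0}
  ]
}}

```text
clock: 14.35
position: [0.6229, 0.0729, 0.2298]
ee_rot: [0.922, 0.388, -0.0, 0.0]
ft_force: [0.3, 0.6, -0.5]
grip_width: 0.001
grasp_force: 0.0
```

{"name": "arm_command", "arguments": {
  "plan": [
    {"dp": [0,10,0],"spin": 0},
    {"dp": [0,11,0],"spin": 0},
    {"dp": [0,11,0],"spin": 0},
    {"dp": [0,10,0],"spin": 0}
  ]
}}

```text
clock: 14.75
position: [0.6543, 0.0418, 0.23]
ee_rot: [0.922, 0.387, 0.0, 0.0]
ft_force: [0.2, -0.3, 0.8]
grip_width: 0.002
grasp_force: 0.0
```

{"name": "arm_command", "arguments": {
  "plan": [
    {"dp": [0,0,-8],"spin": 0},
    {"dp": [0,-21,0],"spin": 0},
    {"dp": [0,-21,0],"spin": 0},
    {"dp": [0,0,6],"spin": 0},
    {"dp": [0,0,2],"spin": 0}
  ]
}}

```text
clock: 15.25
position: [0.6229, 0.0729, 0.2298]
ee_rot: [0.922, 0.388, -0.0, 0.0]
ft_force: [0.4, -0.8, -0.6]
grip_width: -0.003
grasp_force: 0.0
```

{"name": "arm_command", "arguments": {
  "plan": [
    {"dp": [0,10,0],"spin": 0},
    {"dp": [0,11,0],"spin": 0},
    {"dp": [0,11,0],"spin": 0},
    {"dp": [0,10,0],"spin": 0}
  ]
}}

```text
clock: 15.65
position: [0.6543, 0.0418, 0.2299]
ee_rot: [0.922, 0.387, 0.0, 0.0]
ft_force: [-0.2, -0.1, 0.5]
grip_width: -0.002
grasp_force: 0.0
```

```bash
python3 red.py; python3 st.py
```

```text
side red px 12 [171.2 221.3] theta 150.0 err px 1.318532714646111
top red px 0 
clock 15.75 tip mould mm -96.37881536386917 22.868368680535855 56.54950922689517 F [-0.5592 -0.0321  0.4391]
```

Row 221 lies between the −105° and −52° readings, so θ ≈ −88° as expected (the 150° is the ambiguous back-side match). Two more strokes.

{"name": "arm_command", "arguments": {
  "plan": [
    {"dp": [0,0,-8],"spin": 0},
    {"dp": [1,-21,0],"spin": 0},
    {"dp": [0,-21,0],"spin": 0},
    {"dp": [0,0,6],"spin": 0},
    {"dp": [0,0,2],"spin": 0}
  ]
}}

```text
clock: 16.25
position: [0.6234, 0.0741, 0.2299]
ee_rot: [0.921, 0.388, -0.0, 0.0]
ft_force: [-0.3, 0.1, 0.6]
grip_width: -0.004
grasp_force: 0.0
```

{"name": "arm_command", "arguments": {
  "plan": [
    {"dp": [0,10,0],"spin": 0},
    {"dp": [0,11,0],"spin": 0},
    {"dp": [0,11,0],"spin": 0},
    {"dp": [0,10,0],"spin": 0}
  ]
}}

```text
clock: 16.65
position: [0.6549, 0.0426, 0.2299]
ee_rot: [0.922, 0.387, 0.0, 0.0]
ft_force: [0.6, 0.8, -0.3]
grip_width: 0.0
grasp_force: 0.0
```

```bash
python3 red.py
```

```text
side red px 15 [168.4 211.9] theta 96.00000000000001 err px 0.8131014288474561
top red px 0
```

{"name": "arm_command", "arguments": {
  "plan": [
    {"dp": [0,0,-8],"spin": 0},
    {"dp": [0,-21,0],"spin": 0},
    {"dp": [0,-21,0],"spin": 0},
    {"dp": [0,0,6],"spin": 0},
    {"dp": [0,0,2],"spin": 0}
  ]
}}

```text
clock: 17.25
position: [0.6234, 0.0741, 0.2299]
ee_rot: [0.921, 0.388, -0.0, 0.0]
ft_force: [-1.1, -0.2, 0.5]
grip_width: -0.001
grasp_force: 0.0
```

{"name": "arm_command", "arguments": {
  "plan": [
    {"dp": [0,10,0],"spin": 0},
    {"dp": [0,11,0],"spin": 0},
    {"dp": [0,11,0],"spin": 0},
    {"dp": [0,10,0],"spin": 0},
    {"dp": [0,0,-30],"spin": 0}
  ]
}}

```text
clock: 17.75
position: [0.6539, 0.0409, 0.256]
ee_rot: [0.922, 0.386, -0.003, -0.0]
ft_force: [0.2, -0.6, -0.1]
grip_width: -0.002
grasp_force: 0.0
```

```bash
python3 red.py; python3 st.py s4
```

```text
side red px 0 
top red px 0 
clock 17.85 tip mould mm -99.5392455276881 22.664530602010625 90.16504845385093 F [ 0.5842 -0.1466  0.7972]
```

View pics/s4.png

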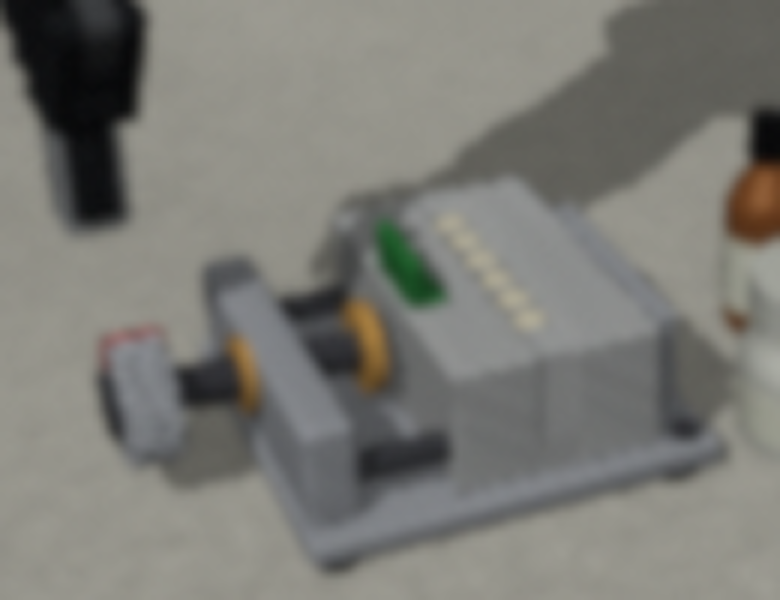

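The red ridge is on top, just past it, at (130,335), which is about two turns. The brass pad stands off the still-shut half by ~6 mm. Next I'll move over the halves behind the tab.

{"name": "arm_command", "arguments": {
  "plan": [
    {"dp": [-39,-8,0],"spin": 0},
    {"dp": [-39,-8,0],"spin": 0},
    {"dp": [-40,-7,0],"spin": 0},
    {"dp": [0,0,0],"spin": 0},
    {"dp": [0,0,0],"spin": 0}
  ]
}}

```text
clock: 18.4
position: [0.5545, -0.0252, 0.2596]
ee_rot: [0.922, 0.387, -0.0, 0.0]
ft_force: [0.4, 0.4, 0.8]
grip_width: -0.0
grasp_force: 0.0
```

{"name": "arm_command", "arguments": {
  "plan": [
    {"dp": [0,0,12],"spin": 0},
    {"dp": [0,0,8],"spin": 0},
    {"dp": [0,0,4],"spin": 0},
    {"dp": [0,0,0],"spin": 0}
  ]
}}

```text
clock: 18.8
position: [0.5547, -0.0234, 0.2347]
ee_rot: [0.922, 0.388, -0.001, -0.001]
ft_force: [0.4, -0.2, -0.7]
grip_width: 0.003
grasp_force: 0.0
```

```bash
python3 st.py s5
```

```text
clock 18.8 tip mould mm 19.310807481623065 -3.9186375068409207 61.6788387198024 F [ 0.4079 -0.2286 -0.6885]
```

View pics/s5.png

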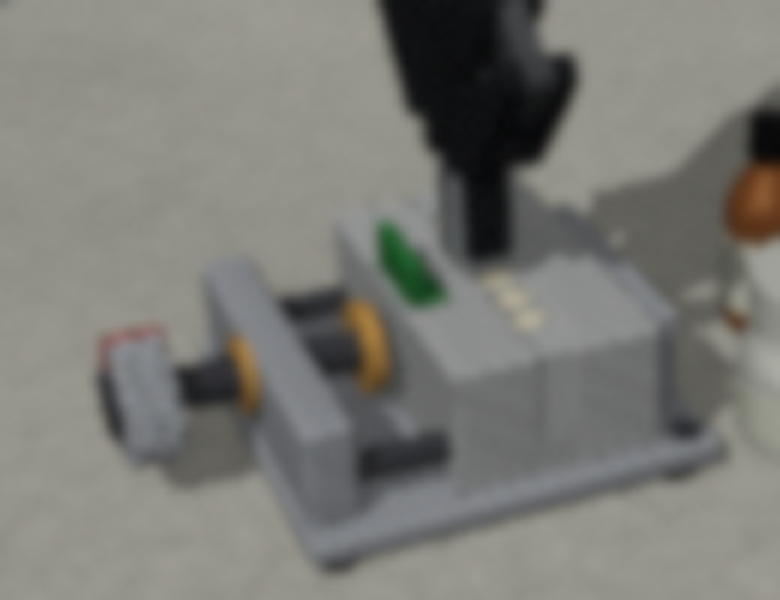

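The tip stands behind the tab, at (485,255) against the tab at (410,265), clear of the top faces. I'll advance gently and watch the force.

{"name": "arm_command", "arguments": {
  "plan": [
    {"dp": [4,3,-1],"spin": 0},
    {"dp": [3,0,0],"spin": 0},
    {"dp": [1,0,0],"spin": 0},
    {"dp": [1,0,0],"spin": 0},
    {"dp": [1,0,0],"spin": 0}
  ]
}}

```text
clock: 19.35
position: [0.5639, -0.0188, 0.237]
ee_rot: [0.922, 0.388, 0.0, 0.0]
ft_force: [-0.7, 0.6, 0.4]
grip_width: -0.0
grasp_force: 0.0
```

{"name": "arm_command", "arguments": {
  "plan": [
    {"dp": [1,0,0],"spin": 0},
    {"dp": [1,0,0],"spin": 0},
    {"dp": [0,0,0],"spin": 0}
  ]
}}

```text
clock: 19.65
position: [0.5653, -0.0173, 0.2369]
ee_rot: [0.922, 0.388, 0.0, 0.0]
ft_force: [-0.0, -0.5, -0.8]
grip_width: -0.003
grasp_force: 0.0
```

{"name": "arm_command", "arguments": {
  "plan": [
    {"dp": [1,0,0],"spin": 0},
    {"dp": [1,0,0],"spin": 0},
    {"dp": [0,0,0],"spin": 0}
  ]
}}

```text
clock: 19.95
position: [0.5667, -0.0161, 0.2369]
ee_rot: [0.922, 0.388, -0.0, 0.0]
ft_force: [-0.1, -1.0, 0.0]
grip_width: -0.002
grasp_force: 0.5
```

```bash
python3 st.py
```

```text
clock 19.95 tip mould mm 5.60325096249635 -0.16654348887382067 63.866350485188015 F [-0.1047 -1.0273  0.0372]
```

{"name": "arm_command", "arguments": {
  "plan": [
    {"dp": [1,0,0],"spin": 0},
    {"dp": [1,0,0],"spin": 0},
    {"dp": [0,0,0],"spin": 0}
  ]
}}

```text
clock: 20.25
position: [0.5682, -0.0145, 0.2369]
ee_rot: [0.922, 0.388, 0.0, 0.0]
ft_force: [-0.1, -1.2, -0.3]
grip_width: 0.001
grasp_force: 0.4
```

{"name": "arm_command", "arguments": {
  "plan": [
    {"dp": [1,0,0],"spin": 0},
    {"dp": [1,0,0],"spin": 0},
    {"dp": [0,0,0],"spin": 0}
  ]
}}

```text
clock: 20.55
position: [0.5696, -0.0131, 0.2369]
ee_rot: [0.922, 0.388, 0.0, 0.0]
ft_force: [-1.0, -0.7, -1.2]
grip_width: 0.004
grasp_force: 0.4
```

```bash
python3 st.py
```

```text
clock 20.55 tip mould mm 1.3352164752394422 -0.14486253444154878 63.890671837385284 F [-1.0187 -0.7424 -1.2062]
```

{"name": "arm_command", "arguments": {
  "plan": [
    {"dp": [1,0,0],"spin": 0},
    {"dp": [0.5,0,0],"spin": 0},
    {"dp": [0,0,0],"spin": 0}
  ]
}}

```text
clock: 20.85
position: [0.5703, -0.0125, 0.2368]
ee_rot: [0.922, 0.388, -0.001, 0.0]
ft_force: [-3.6, -3.5, 2.8]
grip_width: -0.003
grasp_force: 2.5
```

{"name": "arm_command", "arguments": {
  "plan": [
    {"dp": [1,0,0],"spin": 0},
    {"dp": [0.5,0,0],"spin": 0},
    {"dp": [0,0,0],"spin": 0}
  ]
}}

```text
clock: 21.15
position: [0.5708, -0.0122, 0.2368]
ee_rot: [0.922, 0.387, -0.002, 0.0]
ft_force: [-9.5, -6.7, 7.3]
grip_width: 0.0
grasp_force: 5.4
```

```bash
python3 st.py s6
```

```text
clock 21.15 tip mould mm 0.5779616222625974 -0.08301272001226496 63.75270537418864 F [-9.5209 -6.7215  7.2876]
```

View pics/s6.png

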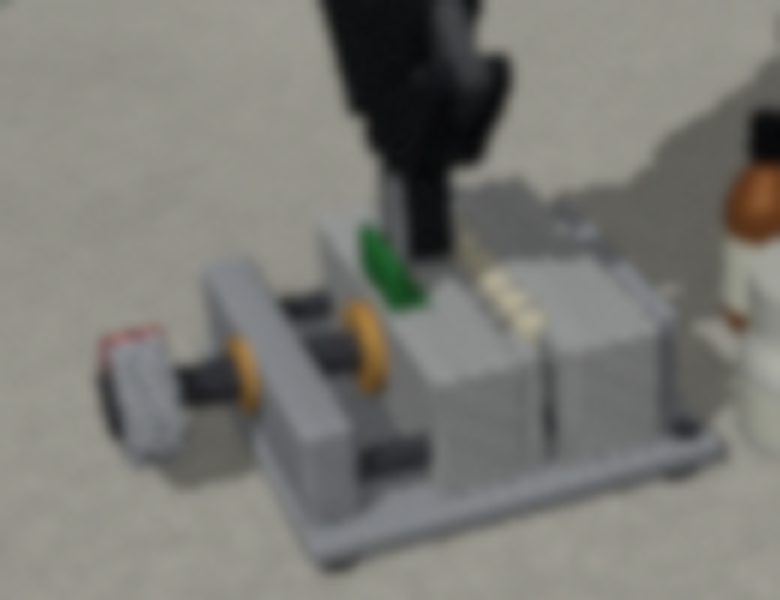

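The halves have parted (gap at (545,390)), the brass pad is in contact at (365,350), and the force rises against the stop. I'll back off and hand in.

{"name": "arm_command", "arguments": {
  "plan": [
    {"dp": [-4,0,0],"spin": 0},
    {"dp": [-6,0,0],"spin": 0},
    {"dp": [0,0,-20],"spin": 0},
    {"dp": [0,0,-40],"spin": 0},
    {"dp": [0,0,-40],"spin": 0}
  ]
}}

```text
clock: 21.7
position: [0.5642, -0.0179, 0.3378]
ee_rot: [0.922, 0.388, -0.0, -0.001]
ft_force: [1.3, 0.1, -0.6]
grip_width: -0.002
grasp_force: 0.0
```

{"name": "arm_command", "arguments": {
  "plan": [
    {"dp": [0,0,0],"spin": 0},
    {"dp": [0,0,0],"spin": 0},
    {"dp": [0,0,0],"spin": 0}
  ]
}}

```text
clock: 22.0
position: [0.5642, -0.0182, 0.3359]
ee_rot: [0.922, 0.388, -0.0, -0.0]
ft_force: [0.4, -1.4, -1.2]
grip_width: -0.001
grasp_force: 0.0
```

```bash
python3 -c "
from h import *
print(manip.hand_in())"
```

```text
the job is handed in; nothing more can be done
None
```

Handed in at about 22 s with no verdict returned: by the camera, the screw is about two turns looser, the loose half sits against the brass pad, and I made no contact with the jar, bottle or spatula (positions not re-measured).

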